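Set the stock tags on the tape bins

ROBOT

A 6-joint arm with a two-finger parallel gripper is mounted at the origin on a cart in front of the work surface, level with it; the furniture and walls round the work are solid. World frame = base frame: x ahead of the robot, y to its left, z up, the work surface at z = 0. Lengths are in m, angles in rad, forces in N, time in s.
With the tool pointing down it reaches from about 0.275 to 0.875 m from the base axis. Payload 12.5 kg.
Tool frame: the origin (TCP) lies between the finger pads; the fingertips stand 19 mm ahead of it and the grasp point (between the pads) is the TCP; z points along the fingers, y is the line along which they close (so a half turn about z gives the same grasp; the last joint's range is limited). The gripper opens to 85 mm and grips with 20 to 120 N. Pads are 22 mm wide; open, the fingers measure 114 mm over their backs; the gripper's body (76 mm by 85 mm) begins 54 mm behind the grasp point. The pads swing forward as they close: fully open they stand 13 mm farther back than shut.
Start: joints at [-1.37, 0.351, 1.652, -0, 1.139, -0.085], TCP at [0.155, -0.528, 0.25] pointing down, gripper open.
Joint ranges: [-2.75, 2.75], [-0.79, 2.1], [0.01, 2.65], [-1.57, 4.71], [0.07, 3.14], [-2.87, 2.87]. Speed limits (rad/s): [2.22, 2.22, 2.79, 3.14, 3.14, 3.14].

INTERFACE

Orientations are given as [roll, pitch, yaw] about the fixed x, y, z axes, in that order (R = Rz(yaw) Ry(pitch) Rx(roll)).
In Python, from cell import arm, gripper_open, clamp, imaging gives the robot as it stands. Calls block until the motion is done:
- arm.move_to(position, orientation): joint-space move of the TCP to a pose.
- arm.servo_line(position, orientation=None, speed=0.15, force_limit=None): straight line of the TCP; orientation=None keeps the orientation; speed is the mean speed in m/s. With force_limit (N) it stops when the force on the tool has changed by that much, and returns True; else False.
- arm.goto_joints(angles): joint-space move.
- gripper_open() and clamp(): open the fingers fully, or close them until they stop; the grip force is fixed at half the most.
- arm.sleep(seconds).
- arm.solve_ik(position, orientation): joint angles nearest the present ones, or None.
- arm.sense(): the state.
- imaging.camera(name): name is "scene" or "top"; returns (picture, depth): 400x640x3 uint8, red, green, blue; 400x640 float32, m along the optical axis (not along the pixel's ray), 0 where there is no reading.
- imaging.camera_info(name): a dict with "mtx" (3x3 intrinsics, pixels), "R" (3x3) and "t" (3): a world point X has camera coordinates R X + t. Camera axes: x right, y down, z forward; pixel columns grow to the right and rows downward; lengths in m; the calibration is good to about 2 mm. A picture is of the moment at which its call begins. camera_info takes no time and is no camera call.
A pose or a line that the arm cannot do raises arm.Unreachable and nothing moves.
- arm.hand_in(): hands the job in; it is judged then, once.
The state is a dict: "time_s": time; "qpos": joint angles; "qd": joint speeds; "tau": joint torques, N m; "tcp_pos": TCP position; "orientation": TCP orientation; "ft_force": force on the tool from outside, world axes, zero at the start; "wrist_torque": the same for the moment, N m; "opening": finger opening in m; "grasp_force": force on a finger pad.
Only numpy, scipy, OpenCV 4.12 (cv2) and the standard library are available. Lean on these libraries where they do the work, as an engineer would, in place of code of your own. Each camera call takes 0.05 s, during which the arm holds its last target. There are 200 camera calls.

TASK

Each blue bin on the rack has a hinged tag in front of it: a bin that is full, with two rolls of tape stacked in it, should have its tag standing up with the green face towards you, and every other bin its tag folded down with the red face on top. Two tags are wrong: gently push those two over with your fingertips until they rest on their stops, without pinching a tag, and leave the two tags that are already right as they are. Do not pick up or move the rolls or anything else on the bench.

Things in the scene. Friction and masses are not known exactly. Their poses are not given: they have to be found in the camera images.
- station_a: One of 4 like fixed stations in a row, 80 mm apart along y, any order. Origin: below the middle of the tag's hinge, on a plywood board 6 mm above the bench; x from tag to bin (away from robot), z up. Hinge axis along y at z 34 mm, between grey cheeks (y +-26 to 32, x +-8, top z 40). Blue bin 66 x 66 mm, wall 3, centre x 93, inner floor z 6, rim z 43.
- tag_a (a joint): This station's tag. 0: down, plate runs from the hinge to -x, rising 15 degrees, red on top, free space below. 1.66: up, 20 degrees past upright, green facing -x (robot). Swings freely and falls to the stop it is tipped towards (balance near 1.15). Slick plastic (friction 0.2), 46 mm wide, 45 g.
- tag_a_lip (a point): Middle of the free end of this tag's lip. The plate is 5 mm thick, 35 mm from hinge axis to bend; there a black 28 mm lip stands off the red side, 45 degrees on from the plate's line, end rounded. In the station's frame (mm): down, bend x -34 z 43, lip end x -48 z 67; up, bend x 12 z 67, lip end x 37 z 79.
- station_b: One of 4 like fixed stations in a row, 80 mm apart along y, any order. Origin: below the middle of the tag's hinge, on a plywood board 6 mm above the bench; x from tag to bin (away from robot), z up. Hinge axis along y at z 34 mm, between grey cheeks (y +-26 to 32, x +-8, top z 40). Blue bin 66 x 66 mm, wall 3, centre x 93, inner floor z 6, rim z 43.
- tag_b (a joint): This station's tag. 0: down, plate runs from the hinge to -x, rising 15 degrees, red on top, free space below. 1.66: up, 20 degrees past upright, green facing -x (robot). Swings freely and falls to the stop it is tipped towards (balance near 1.15). Slick plastic (friction 0.2), 46 mm wide, 45 g.
- tag_b_lip (a point): Middle of the free end of this tag's lip. The plate is 5 mm thick, 35 mm from hinge axis to bend; there a black 28 mm lip stands off the red side, 45 degrees on from the plate's line, end rounded. In the station's frame (mm): down, bend x -34 z 43, lip end x -48 z 67; up, bend x 12 z 67, lip end x 37 z 79.
- station_c: One of 4 like fixed stations in a row, 80 mm apart along y, any order. Origin: below the middle of the tag's hinge, on a plywood board 6 mm above the bench; x from tag to bin (away from robot), z up. Hinge axis along y at z 34 mm, between grey cheeks (y +-26 to 32, x +-8, top z 40). Blue bin 66 x 66 mm, wall 3, centre x 93, inner floor z 6, rim z 43.
- tag_c (a joint): This station's tag. 0: down, plate runs from the hinge to -x, rising 15 degrees, red on top, free space below. 1.66: up, 20 degrees past upright, green facing -x (robot). Swings freely and falls to the stop it is tipped towards (balance near 1.15). Slick plastic (friction 0.2), 46 mm wide, 45 g.
- tag_c_lip (a point): Middle of the free end of this tag's lip. The plate is 5 mm thick, 35 mm from hinge axis to bend; there a black 28 mm lip stands off the red side, 45 degrees on from the plate's line, end rounded. In the station's frame (mm): down, bend x -34 z 43, lip end x -48 z 67; up, bend x 12 z 67, lip end x 37 z 79.
- station_d: One of 4 like fixed stations in a row, 80 mm apart along y, any order. Origin: below the middle of the tag's hinge, on a plywood board 6 mm above the bench; x from tag to bin (away from robot), z up. Hinge axis along y at z 34 mm, between grey cheeks (y +-26 to 32, x +-8, top z 40). Blue bin 66 x 66 mm, wall 3, centre x 93, inner floor z 6, rim z 43.
- tag_d (a joint): This station's tag. 0: down, plate runs from the hinge to -x, rising 15 degrees, red on top, free space below. 1.66: up, 20 degrees past upright, green facing -x (robot). Swings freely and falls to the stop it is tipped towards (balance near 1.15). Slick plastic (friction 0.2), 46 mm wide, 45 g.
- tag_d_lip (a point): Middle of the free end of this tag's lip. The plate is 5 mm thick, 35 mm from hinge axis to bend; there a black 28 mm lip stands off the red side, 45 degrees on from the plate's line, end rounded. In the station's frame (mm): down, bend x -34 z 43, lip end x -48 z 67; up, bend x 12 z 67, lip end x 37 z 79.
- roll_1_mid (a point): centre of a loose roll of clear tape, diameter 55 mm, 18 mm thick, lying flat in one of the bins (two stacked rolls fill a bin nearly to its rim).
- roll_2_mid (a point): centre of a loose roll of clear tape, diameter 55 mm, 18 mm thick, lying flat in one of the bins (two stacked rolls fill a bin nearly to its rim).
- roll_3_mid (a point): centre of a loose roll of clear tape, diameter 55 mm, 18 mm thick, lying flat in one of the bins (two stacked rolls fill a bin nearly to its rim).
- roll_4_mid (a point): centre of a loose roll of clear tape, diameter 55 mm, 18 mm thick, lying flat in one of the bins (two stacked rolls fill a bin nearly to its rim).
- roll_5_mid (a point): centre of a loose roll of clear tape, diameter 55 mm, 18 mm thick, lying flat in one of the bins (two stacked rolls fill a bin nearly to its rim).
- masking_roll_mid (a point): centre (half-way up) of a loose roll of masking tape lying flat, 91 mm across, 24 mm thick; a bystander.
- memory_stick_mid (a point): centre (half-way up) of a small loose red memory stick lying flat, 18 x 57 x 9 mm; a bystander.
- battery_mid (a point): centre (half-way up) of a loose black power bank lying flat, 50 x 100 x 16 mm; a bystander.

How it is judged:
By the outcome, as a careful person would: the job done as asked, in the order asked, and still so for the second after the job is handed in, with the robot touching nothing.
It also fails if it takes over 45 s, if anything falls off the work surface, if the arm or the gripper's body presses on something with over 40 N, if the wrist force passes 120 N, or if a joint passes its speed limit or range.

## Working session

There is one attempt and no reset: what is moved stays moved. The work goes in short steps, each a Python script; the robot and the scene stay as the last script left them, time stands still between calls to the robot, and variables do not carry over. Pictures are saved under pics/ and viewed, at most 10 in all, crops included, and the job is handed in when it is done.

```bash
mkdir -p pics
python3 - <<'E'
from cell import arm, imaging
import cv2,numpy as np
for n in("scene","top"):
    p,d=imaging.camera(n); cv2.imwrite(f"pics/{n}0.png",p[:,:,::-1]); np.save(f"pics/{n}0.npy",d)
    i=imaging.camera_info(n); print(n,i["mtx"],-np.array(i["R"]).T@i["t"])
print(arm.sense())
E
```

```text
scene [[518.26802366   0.         316.64451876]
 [  0.         518.26802366 196.39998237]
 [  0.           0.           1.        ]] [-0.01446801 -0.75076531  1.23504626]
top [[385.30189527   0.         314.78054399]
 [  0.         385.30189527 194.93452564]
 [  0.           0.           1.        ]] [0.43341537 0.16039054 1.09396483]
{'time_s': 0.1, 'qpos': array([-1.36957258e+00,  3.51188647e-01,  1.65235534e+00, -5.83246211e-05,
        1.13909631e+00, -8.46145864e-02]), 'qd': array([-0.0011769 ,  0.00020706, -0.00019346, -0.00138864,  0.00059109,
       -0.00062146]), 'tau': array([ 1.46081740e-03, -5.06831789e+01, -2.91875875e+01, -3.02113074e-05,
        2.64980357e-03,  2.38381637e-05]), 'tcp_pos': array([ 0.15502788, -0.52741101,  0.24981061]), 'orientation': array([-3.14054429e+00, -3.57813133e-05,  2.85862749e-01]), 'ft_force': array([ 0.44899311,  0.58115266, -0.54894245]), 'wrist_torque': array([-0.01604047,  0.00763424,  0.03426956]), 'grasp_force': 0.0, 'opening': 0.08572571527415156}
```

View pics/scene0.png

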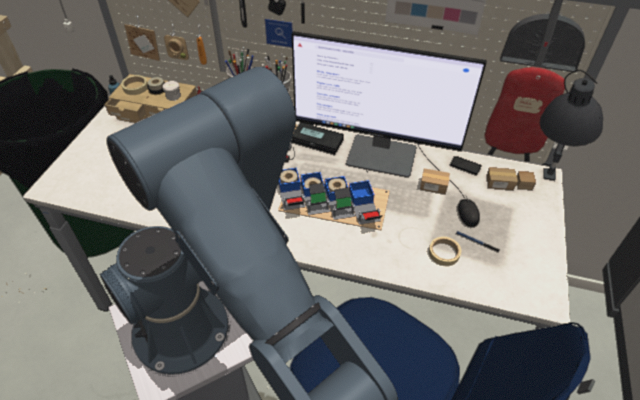

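View pics/top0.png

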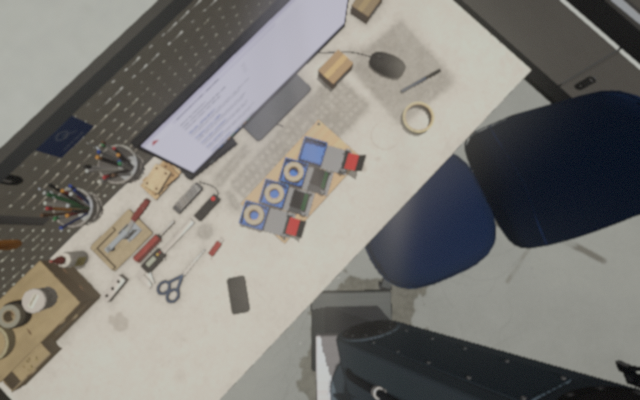

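The stations run from lower left to upper right in the top view: bins at about (254,215), (274,193), (293,171) and (314,152). Their tags are down, up, up, down, and the last bin is empty. Next I'll read the roll heights from depth and fit the row.

```bash
cat > h.py <<'E'
import numpy as np, cv2
from cell import imaging
def cloud(n,d):
    i=imaging.camera_info(n);K=np.array(i["mtx"]);v,u=np.mgrid[:400,:640]
    c=np.stack([(u-K[0,2])/K[0,0]*d,(v-K[1,2])/K[1,1]*d,d],-1)
    return (c-np.array(i["t"]))@np.array(i["R"])
E
python3 - <<'E'
from h import *
im=cv2.imread("pics/top0.png");d=np.load("pics/top0.npy");X=cloud("top",d)
hsv=cv2.cvtColor(im,cv2.COLOR_BGR2HSV)
roi=np.zeros((400,640),bool);roi[125:250,225:375]=1
blue=roi&(abs(hsv[...,0].astype(int)-110)<12)&(hsv[...,1]>120)&(X[...,2]>.03)&(X[...,2]<.06)
r=cv2.minAreaRect(X[blue][:,:2].astype(np.float32)*1000);print("blue rect",r,cv2.boxPoints(r),blue.sum())
red=(roi&((hsv[...,0]<8)|(hsv[...,0]>172))&(hsv[...,1]>130)).astype(np.uint8)
n,l,s,c=cv2.connectedComponentsWithStats(red)
for k in range(1,n):
    if s[k,4]>15: print("red",c[k],s[k,4],np.median(X[l==k],0))
for u,v in[(254,215),(274,193),(293,171),(314,152)]:
    z=X[v-12:v+13,u-12:u+13,2]*1000; g=hsv[v-12:v+13,u-12:u+13]
    nb=~((abs(g[...,0].astype(int)-110)<12)&(g[...,1]>120))
    print((u,v),X[v,u].round(3),"nonblue z pct",np.percentile(z[nb],[10,30,50,70,90]).round(1)); print(z[12,::2].round())
cv2.imwrite("pics/crop0.png",cv2.resize(im[125:250,225:375],None,fx=4.6,fy=4.6,interpolation=cv2.INTER_CUBIC))
E
```

```text
blue rect ((0.0, 0.0), (0.0, 0.0), 0.0) [[0. 0.]
 [0. 0.]
 [0. 0.]
 [0. 0.]] 0
red [351.16129032 161.50967742] 155 [0.62354569 0.05448682 0.04728031]
red [292.5        226.09027778] 144 [0.44958372 0.21661251 0.04768253]
(254, 215) [0.483 0.327 0.013] nonblue z pct [ 9.3 13.7 44.  47.6 49.5]
[34. 48. 48. 48. 13. 12. 13.  5. 46. 49. 52. 18. 33.]
(274, 193) [0.544 0.271 0.013] nonblue z pct [ 9.4 13.2 28.  30.7 47.1]
[37. 30. 30. 30.  6. 11. 13. 11. 16. 31. 30. 12. 26.]
(293, 171) [0.606 0.217 0.01 ] nonblue z pct [10.2 16.5 44.4 47.5 49.6]
[51. 12. 48. 47. 15. 11. 10. 14. 13. 49. 50. 40. 49.]
(314, 152) [0.66  0.156 0.009] nonblue z pct [ 8.6 10.6 12.5 15.  46.5]
[13. 10. 12. 11. 11. 11.  9.  8. 12. 10. 13. 50.  5.]
```

View pics/crop0.png

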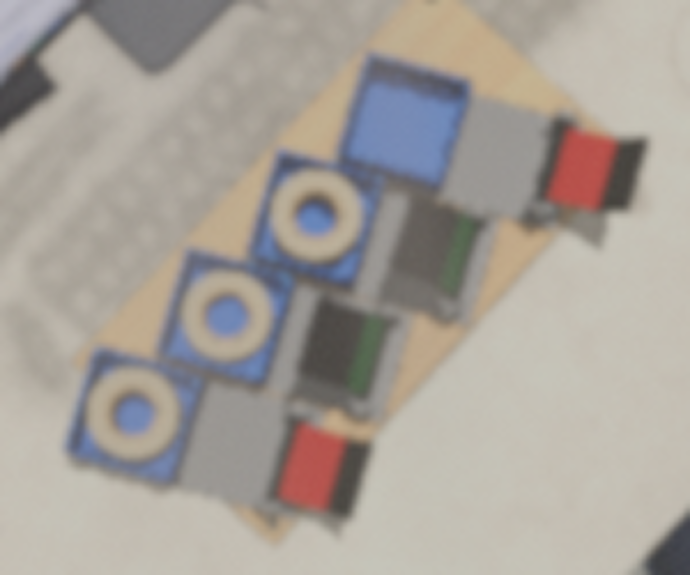

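Roll tops give bin 1 at 48 mm (two rolls, tag down, so wrong), bin 2 at 30 mm (one roll, tag up, so wrong), bin 3 at 48 mm (full, tag up, right) and bin 4 empty (tag down, right). The stations look yawed relative to the row, so I'll measure that next.

Run:
```python
from h import *
im=cv2.imread("pics/top0.png");d=np.load("pics/top0.npy");X=cloud("top",d)
hsv=cv2.cvtColor(im,cv2.COLOR_BGR2HSV).astype(int)
print("bin4 hsv",hsv[152,314], "t1 roll",hsv[208,250])
roi=np.zeros((400,640),bool);roi[125:250,225:375]=1
i=imaging.camera_info("top");K=np.array(i["mtx"]);R=np.array(i["R"]);C=-R.T@np.array(i["t"])
def plane(u,v,z):
    r=R.T@np.linalg.inv(K)@np.array([u,v,1.]); return (C+r*(z-C[2])/r[2])[:2]
def rects(mask,z,name,amin):
    n,l,s,c=cv2.connectedComponentsWithStats(mask.astype(np.uint8))
    for k in range(1,n):
        if s[k,4]<amin: continue
        v,u=np.nonzero(l==k)
        P=np.array([plane(a,b,z) for a,b in zip(u,v)],np.float32)*1000
        r=cv2.minAreaRect(P);print(name,c[k].round(1),s[k,4],"ctr",np.round(r[0],1),"size",np.round(r[1],1),"ang",round(r[2],1),"mean",P.mean(0).round(1))
red=roi&((hsv[...,0]<8)|(hsv[...,0]>172))&(hsv[...,1]>130)
rects(red,.046,"red",15)
rects(roi&(abs(hsv[...,0]-110)<14)&(hsv[...,1]>90),.049,"blue",60)
rects(roi&(hsv[...,0]>50)&(hsv[...,0]<85)&(hsv[...,1]>60),.06,"green",15)
# roll centres from high nonblue pixels
for (u,v),zt in zip([(254,215),(274,193),(293,171)],[.048,.030,.048]):
    w=X[v-14:v+15,u-14:u+15].reshape(-1,3);g=hsv[v-14:v+15,u-14:u+15].reshape(-1,3)
    m=(abs(w[:,2]-zt)<.004)&(g[:,0]<40);(x,y),r=cv2.minEnclosingCircle(w[m,:2].astype(np.float32)*1000);print("roll",x,y,r,w[m,:2].mean(0))
```

```text
bin4 hsv [110  88 182] t1 roll [ 19  44 181]
red [351.2 161.5] 155 ctr [624.3  54.1] size [29.3 41.4] ang 74.6 mean [624.   54.1]
red [292.5 226.1] 144 ctr [449.3 217.9] size [26.6 39.3] ang 70.9 mean [449.5 217.8]
blue [319.2 153.4] 116 ctr [644.5 139.6] size [27.6 41.9] ang 89.0 mean [647.6 141.9]
roll 489.863037109375 328.5266418457031 33.89152526855469 [0.48462652 0.32454562]
roll 551.4227294921875 258.9234313964844 39.471927642822266 [0.54313257 0.2696306 ]
roll 605.537109375 221.82492065429688 36.384422302246094 [0.60202243 0.21501363]
```

Station 1's origin comes out at (455, 235.5) mm and station 2's at (513.4, 181) mm, with station x at a yaw of 71.5°. The tag-based and bin-based estimates agree within 2 mm, and the spacing is 79.9 mm. I'll push tag 1 up first.

```bash
cat >> h.py <<'E'
PSI=np.radians(71.5); ORI=[np.pi,0,PSI]
O={1:(.455,.2355),2:(.5134,.181)}
def P(s,x,z,y=0.):
    "TCP for fingertip at station (x,y,z) in mm"
    c,n=np.cos(PSI),np.sin(PSI)
    return [O[s][0]+(c*x-n*y)/1e3, O[s][1]+(n*x+c*y)/1e3, (z+6+19)/1e3]
def snap(name):
    out=[]
    for n in("top","scene"):
        p,d=imaging.camera(n); p=p[:,:,::-1]
        out.append(cv2.resize(p[125:250,225:375] if n=="top" else p[150:240,260:410],(400,300),interpolation=cv2.INTER_CUBIC))
    cv2.imwrite(f"pics/{name}.png",np.hstack(out))
E
python3 - <<'E'
from h import *; from cell import arm,clamp
clamp()
arm.move_to(P(1,-80,170),ORI); print(arm.sense()["time_s"],arm.sense()["opening"],arm.sense()["qpos"].round(2))
arm.servo_line(P(1,-80,50)); print(arm.sense()["tcp_pos"])
print(arm.servo_line(P(1,-9,50),speed=.05,force_limit=15)); print(arm.sense()["ft_force"],arm.sense()["tcp_pos"])
arm.servo_line(P(1,-40,50),speed=.1); arm.servo_line(P(1,-60,170),speed=.2)
print(arm.sense()["time_s"]); snap("a")
E
```

```text
3.4917 0.00023015839804162478 [ 0.25  0.26  1.94 -0.    0.95  0.58]
[0.4300385  0.15969527 0.07558986]
False
[0.64401082 0.00558808 0.29226664] [0.45210123 0.22676257 0.07500804]
7.225
```

View pics/a.png

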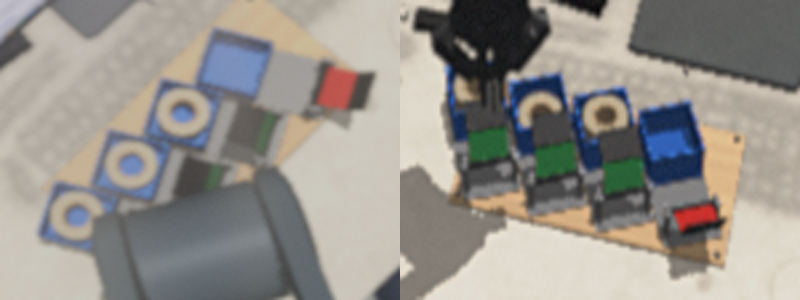

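In the scene view, tag 1 now stands up with green showing at about (488,145), and the others are unchanged. Next I'll push tag 2 down from behind.

Run:
```python
from h import *; from cell import arm
arm.move_to(P(2,60,170),ORI)
arm.servo_line(P(2,60,64))
print(arm.servo_line(P(2,6,64),speed=.05,force_limit=15)); print(arm.sense()["ft_force"],arm.sense()["tcp_pos"],P(2,6,64))
arm.sleep(.4); arm.servo_line(P(2,6,180),speed=.2)
arm.move_to([.35,-.25,.3],ORI); arm.sleep(.3)
print(arm.sense()["time_s"]); snap("b")
```

```text
False
[ 0.41018253 -0.18071319  0.71408967] [0.51538565 0.18689351 0.08901191] [np.float64(0.5153038279384305), np.float64(0.1866899419312372), 0.089]
13.1167
```

View pics/b.png

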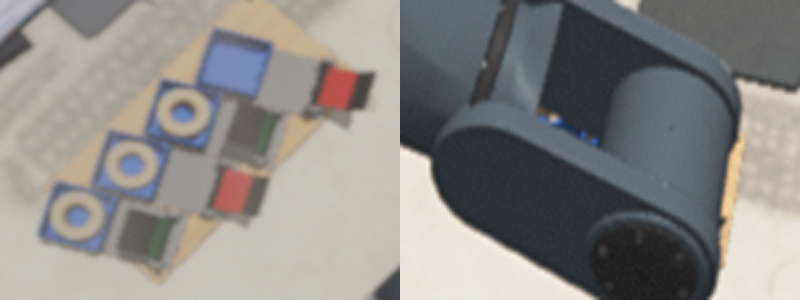

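The top view shows tag 1 up (green at about (160,235)), tag 2 down (red at about (235,190)), tag 3 up and tag 4 down. The rolls are where they were.

```bash
python3 -c "
from cell import arm
print(arm.hand_in())"
```

```text
the job is handed in; nothing more can be done
None
```

The job is handed in: I pushed station 1's tag up (its bin has two rolls) and station 2's tag down (its bin has one), left the other two tags alone, and the last top view showed all four tags right and the rolls unmoved.

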